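# Bat joint check before gluing

### The job

The small dry-fitted bat (bare willow blade, bare cane handle sitting loose in its V-slot) is about to be glued: keeping it flat on the bench, slide it, handle and all, onto the green glue sheet so that the whole blade lies on the sheet. Then take the handle out of the blade and hold it up by its round part for the inspection camera: wedge centred in front of the lens and 13 cm from it, handle level and crosswise to the view, with one of the wedge's two long slanting glue faces turned square to the lens. Finish while still holding it there, the blade still on the sheet, the blade never lifted off the bench and the other things on the bench left where they are.

Things in the scene. Friction and masses are not known exactly. Their poses are not given: they have to be found in the camera images.
- blade: bare willow blade, flat face down, ridged back up: 250 mm long (x), 62 mm wide (y), long edges 12 mm thick, ridge 24 mm high along the middle; about 0.24 kg. Origin: centre of underside; x from toe to shoulder. In the shoulder end (+x) a V-slot right through the thickness, open to +x and above, 70 mm deep, 7 mm wide at its root, 23 mm at its mouth; shoulder corners cut off over the last 25 mm
- blade_toe (a point): middle of the blade's toe end, on the underside, 125 mm from its centre in -x
- blade_shoulder (a point): middle of the blade's shoulder end (the mouth of the slot), on the underside, 125 mm from its centre in +x
- handle: bare cane handle, 55 g, red twine bands, lying in the slot. Origin: underside, where wedge meets round (at the slot's mouth when seated); x to the butt, z up. Round: 21 mm diameter, 125 mm long in +x, axis 10.5 mm up. Wedge: 65 mm long in -x, 21 mm thick (z), 20 mm wide (y) tapering to 5 mm at the nose; glue faces look to +y and -y. 1 mm play a side; eased 15 mm along +x it lifts out freely
- wedge (a point): middle of the handle's wedge, 32.5 mm from the handle's origin in -x and 10.5 mm up; axes as the handle's. The loose handle follows the blade slid towards the butt's end or sideways; it is left behind if the blade is pulled the other way
- grip (a point): middle of the handle's round part, 62.5 mm from the handle's origin in +x, on the axis of the round; axes as the handle's
- glue_sheet: green glue sheet, 320 mm (x) by 130 mm (y), paper thin and taped to the bench with four bits of tape; origin: its centre
- lens (a point): centre of the front glass of the inspection camera (black, with a white ring light 72 mm across, on a post stand at the right). x: line of sight, out of the lens and 11 to 32 degrees down; y: level, across the view; z: the camera's own up. The wedge is shown 130 mm from here along x. Lens 0.21 to 0.30 m above the bench; the head stays as it is unless pushed
- camera_stand: steel base plate of the camera stand, 160 mm (x) by 130 mm (y) by 16 mm, with a 22 mm post, 386 mm high, 50 mm behind its centre (-x); the lens is above its +x edge. Fixed. Origin: under the plate's centre; the camera looks towards its +x
- glue_bottle: white glue bottle with orange cap, 56 mm across, 165 mm tall; origin under its centre; a bystander
- brush_tin: tin with brushes standing in it, 72 mm across, about 230 mm tall with the brushes; origin under its centre; a bystander
- mallet: bat mallet with a 72 mm turned wooden head, lying, 250 mm long; origin on the bench below it, x towards the head; a bystander
- spokeshave: spokeshave, 255 mm long along its y, 30 mm tall; origin under its centre; a bystander
- rasp: rasp with a wooden handle, lying, 300 mm long along its x, 28 mm tall; origin under it near the middle; a bystander
- sanding_block: cork sanding block, 112 x 64 x 36 mm; origin under its centre; a bystander
- finished_bat: a finished small bat with black ribbed grip and blue and red stripes, 380 mm long along its x, 25 mm tall; not the one to work on; origin under its blade's centre; a bystander

How it is judged:
By the outcome, as a careful person would: the job done as asked, in the order asked, and still so for the second after the job is handed in, while the arm keeps its last pose, push and grip.
It also fails if it takes over 50 s, if anything falls off the work surface, if the arm or the gripper's body presses on something with over 40 N, if the wrist force passes 120 N, or if a joint passes its speed limit or range.

### The arm

A 6-joint arm with a two-finger parallel gripper is mounted at the origin on the work surface. World frame = base frame: x ahead of the robot, y to its left, z up, the work surface at z = 0. Lengths are in m, angles in degrees, forces in N, time in s.
With the tool pointing down it reaches from about 0.3 to 0.75 m from the base axis. Payload 8.5 kg.
Tool frame: the origin (TCP) lies midway between the tips of the shut fingers; the grasp point (between the pads) lies grasp_offset behind it (grasp_offset is the distance from the TCP to the grasp point, in m); z points along the fingers, y is the line along which they close (so a half turn about z gives the same grasp; the last joint's range is limited). The gripper opens to 85 mm and grips with 20 to 120 N. Pads are 22 mm wide; open, the fingers measure 114 mm over their backs; the gripper's body (76 mm by 85 mm) begins 54 mm behind the grasp point. The pads swing forward as they close: fully open they stand 13 mm farther back than shut.
Start: joints at [-87.336, 21.807, 74.336, -0, 83.858, -12.336], TCP at [0.142, -0.531, 0.231] pointing down, gripper open.
Joint ranges: [-178.18, 178.18], [-50.72, 133.34], [12.68, 142.11], [-81.47, 261.47], [9.98, 163.14], [-165.26, 165.26]. Speed limits (degrees/s): [136.94, 136.94, 180, 180, 180, 180].

### API

Orientations are given as a 3x3 rotation matrix whose columns are the frame's x, y, z axes.
In Python, from rig import observe, get_image, camera_params, close_job, grasp_offset gives the robot as it stands.
- The arm moves only by the shell command python3 -m handwheel 'ROWS' [OPENING] [FORCE]. ROWS is JSON, a list of rows, each a list of 2 entries, a list of its own where there are three numbers: the shift along the tool's x, y, z as a fraction of full scale, then the turn, a rotation vector about the tool's x, y, z as a fraction of full scale. In form: [[[dx, dy, dz], [ax, ay, az]], ...]. A call has 1 to 10 rows; each row is the pose to reach, as a shift and turn from the pose commanded when the call began, along the tool's axes at that moment, turning the shorter way round; what a row does not reach only later rows make up. Full scale, the value 1, is 0.5 m for a shift and pi rad for a turn. A row lasts 1/10 s, in which the tool goes at most 50 mm and 8.59 degrees, less where a joint would pass 70% of its speed; a pose out of reach is approached as far as the arm can. A call with a number of a shift or a turn outside -1 to 1 is refused whole. A call with a gripper value outside its range is refused whole. OPENING is the opening, from 0 (shut) to 1 (fully open), set as the call begins (- or left out, the last holds). The fingers move at their own pace and stop on an object; FORCE is the grip in N (left out, the last holds). Time passes only in rows, so rows that repeat a pose let the fingers close. It gives the time, the measured TCP pose, the force, the opening and the grip force at its end, in the units of the state.
- observe(): the state, without advancing time (a new reading comes with each control period).
- get_image(name): name is "scene" or "top" or "wrist"; returns (picture, depth): 384x512x3 uint8, red, green, blue; 384x512 float32, m along the optical axis (not along the pixel's ray), 0 where there is no reading.
- camera_params(name): a dict with "K" (3x3 intrinsics, pixels), "k1" (the pictures are not rectified: a ray, as slopes to the right and down, at radius r is drawn at 1 + k1 r^2 times it, then the intrinsics apply), "R" (3x3) and "t" (3): a world point X has camera coordinates R X + t. Camera axes: x right, y down, z forward; pixel columns grow to the right and rows downward; lengths in m; the calibration is good to about 2 mm. A picture is of the moment at which its call begins: read the wrist's pose just before it. camera_params takes no time and is no camera call; for the wrist camera it gives the pose at the moment of the call.
- close_job(): hands the job in; it is judged then, once.
The state is a dict: "time_s": time; "q": joint angles; "qvel": joint speeds; "joint_efforts": joint torques, N m; "position": TCP position; "tool_rot": TCP orientation; "ft_force": force on the tool from outside, world axes, zero at the start; "wrist_torque": the same for the moment, N m; "grip_width": finger opening in m; "gripper_force": force on a finger pad.
Only numpy, scipy, OpenCV 4.12 (cv2) and the standard library are available. Lean on these libraries where they do the work, as an engineer would, in place of code of your own. Each camera call takes 0.05 s, during which the arm holds its last target. There are 200 camera calls.

## Working session

There is one attempt and no reset: what is moved stays moved. The work goes in short steps, Python scripts to look and compute and a shell command to move; the robot and the scene stay as the last step left them, time stands still between calls to the robot, and variables do not carry over. Pictures are saved under pics/ and viewed, at most 10 in all, crops included, and the job is handed in when it is done.

```bash
ls; mkdir -p pics
python3 - <<'E'
from rig import *
import cv2,numpy as np
np.save('t.npy',0)
for n in ['top','scene']:
    p,d=get_image(n); c=camera_params(n)
    np.savez(n+'.npz',p=p,d=d,**{k:np.array(v) for k,v in c.items()})
    cv2.imwrite(f'pics/{n}0.png',p[:,:,::-1])
    print(n,c)
print(observe(),grasp_offset)
E
```

```text
pics
top {'K': array([[388.42766508,   0.        , 259.07713065],
       [  0.        , 388.42766508, 188.93787636],
       [  0.        ,   0.        ,   1.        ]]), 'k1': -0.028238068991610913, 'R': array([[ 0.02410266, -0.99969178,  0.00595112],
       [-0.99267294, -0.02463763, -0.11829376],
       [ 0.11840392, -0.00305632, -0.99296081]]), 't': array([-0.05864569,  0.58250612,  1.32125313])}
scene {'K': array([[359.67592331,   0.        , 258.6565574 ],
       [  0.        , 359.67592331, 186.71402326],
       [  0.        ,   0.        ,   1.        ]]), 'k1': -0.08879382808337434, 'R': array([[-0.83825878,  0.54526287,  0.00325953],
       [ 0.30971148,  0.48103723, -0.82017192],
       [-0.44877725, -0.6865068 , -0.57210785]]), 't': array([ 4.92077203e-01, -1.00709887e-03,  1.67750458e+00])}
{'time_s': 0.1, 'q': array([-8.73368312e+01,  2.18368730e+01,  7.43778375e+01,  3.75235171e-04,
        8.38584419e+01, -1.23364869e+01]), 'qvel': array([-0.02498623, -0.10887645, -0.12969973, -0.07990102, -0.03249751,
       -0.05764093]), 'joint_efforts': array([ 3.90751273e-03, -4.49220300e+01, -2.31652379e+01, -1.25870974e-04,
        3.71596005e-03, -1.62069004e-06]), 'position': array([ 0.14232806, -0.53100232,  0.23079108]), 'tool_rot': array([[ 9.65927571e-01,  2.58812527e-01, -5.28188376e-05],
       [ 2.58812382e-01, -9.65926769e-01,  1.27567304e-03],
       [ 2.79141035e-04, -1.24587793e-03, -9.99999185e-01]]), 'ft_force': array([ 0.59989375, -0.40356128,  0.03425739]), 'wrist_torque': array([-0.01421318,  0.00799119,  0.01549763]), 'gripper_force': 0.0, 'grip_width': 0.08534781767391283} 0.0187
```

View pics/top0.png

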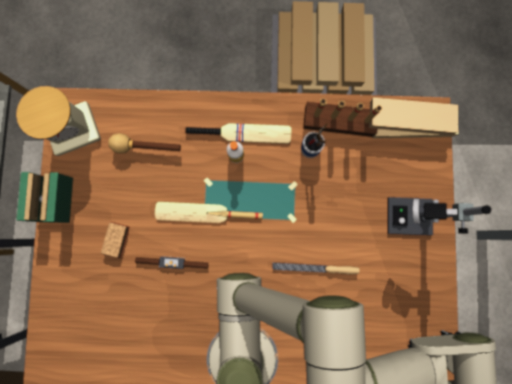

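View pics/scene0.png

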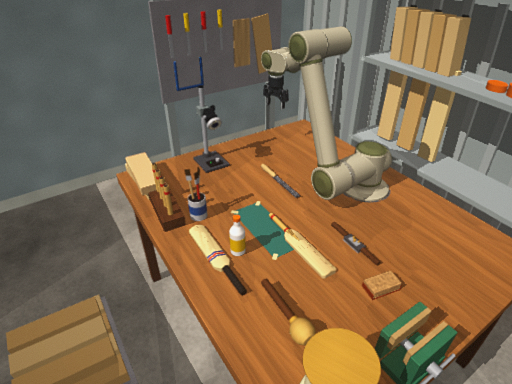

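The top view shows the blade at about (155–227, 212) with the handle to (262, 216). The green sheet is centred near (252, 200), and the camera stand is at the right, about (410–490, 213). So the bat needs to slide right, towards its butt, and a little up. Next I'll measure these.

```bash
cat > h.py <<'E'
import numpy as np,cv2
from rig import *
def load(n):
    z=np.load(n+'.npz'); return z['p'],z['d'],dict(K=z['K'],k1=float(z['k1']),R=z['R'],t=z['t'])
def snap(n):
    c=camera_params(n); p,d=get_image(n); return p,d,c
def rays(uv,c):
    x=cv2.undistortPoints(np.float64(uv).reshape(-1,1,2),c['K'],np.array([c['k1'],0,0,0.])).reshape(-1,2)
    return np.c_[x,np.ones(len(x))]@c['R'], -c['R'].T@c['t']
def plane(uv,c,z):
    r,o=rays(uv,c); return o+r*((z-o[2])/r[:,2])[:,None]
def depthpts(uv,d,c):
    r,o=rays(uv,c); uv=np.int32(uv); return o+r*d[uv[:,1],uv[:,0]][:,None]
def big(m):
    n,l,s,_=cv2.connectedComponentsWithStats(m.astype(np.uint8)); return l==1+np.argmax(s[1:,4])
def px(m): 
    y,x=np.nonzero(m); return np.c_[x,y]
def rect(P):
    (cx,cy),(w,h),a=cv2.minAreaRect(np.float32(P[:,:2]*1000)); 
    if w<h:w,h,a=h,w,a+90
    return np.round([cx,cy,w,h,(a+90)%180-90],1)
E
python3 - <<'E'
from h import *
p,d,c=load('top')
hsv=cv2.cvtColor(p,cv2.COLOR_RGB2HSV); H,S,V=[hsv[...,i].astype(int) for i in range(3)]
roi=np.zeros(H.shape,bool); roi[165:250,145:310]=1
g=big(roi&(H>70)&(H<100)&(S>90)); print('sheet',g.sum(),rect(plane(px(g),c,0)))
b=big(roi&(V>190)&(S<120)&(H>15)&(H<40)&(np.arange(512)[None]<232)); B=px(b); print('blade',b.sum(),rect(plane(B,c,.012)),B.min(0),B.max(0))
P=depthpts(B,d,c); print('bladez',np.percentile(P[:,2],[5,50,95]))
roi[:]=0; roi[207:225,228:266]=1
r=roi&~g&((H<22)|(H>165))&(S>60)&(V>120); Q=px(r); print('handle',len(Q),rect(plane(Q,c,.015)),Q.min(0),Q.max(0))
# camera head
roi=np.zeros(H.shape,bool); roi[190:245,380:495]=1
P=depthpts(px(roi),d,c); 
k=P[:,2]>.12; w=px(roi)[k]; print('head box',P[k].min(0),P[k].max(0))
wr=roi&(V>170)&(S<60); W=px(wr); print('white',W.min(0),W.max(0),depthpts(W,d,c)[::6].round(3).tolist())
p,d,c=load('scene')
hsv=cv2.cvtColor(p,cv2.COLOR_RGB2HSV); H,S,V=[hsv[...,i].astype(int) for i in range(3)]
t0,_,_=load('top')
a=cv2.resize(t0[180:250,140:300],None,fx=4,fy=4,interpolation=2)
b2=cv2.resize(p[80:180,170:250],None,fx=5,fy=5,interpolation=2)
out=np.zeros((500,400,3),np.uint8); out[:]=b2
cv2.imwrite('pics/c1.png',np.hstack([out[...,::-1],cv2.copyMakeBorder(cv2.resize(t0[185:250,380:500],None,fx=3.3,fy=3.3)[...,::-1],0,500-214,0,0,0)[:500]])); cv2.imwrite('pics/c2.png',a[...,::-1])
E
```

```text
sheet 2327 [549.  -11.3 309.6 119.6  89. ]
blade 1254 [500.7 194.5 255.7  65.1  88.6] [155 201] [227 221]
bladez [0.008821   0.01849312 0.0251922 ]
handle 343 [484.1  -2.6 130.1  45.6 -88.6] [228 211] [265 224]
head box [ 0.42321003 -0.65381873  0.19754538] [ 0.5384217  -0.04023787  1.38120842]
white [400 198] [483 222] [[0.658, -1.26, -0.763], [0.535, -0.496, 0.269], [0.532, -0.491, 0.272], [0.639, -1.244, -0.748], [0.529, -0.499, 0.274], [0.525, -0.492, 0.277], [0.629, -1.263, -0.751], [0.522, -0.497, 0.278], [0.52, -0.489, 0.276], [0.516, -0.493, 0.281], [0.511, -0.486, 0.278], [0.508, -0.487, 0.281], [0.51, -0.592, 0.28], [0.507, -0.583, 0.286], [0.507, -0.602, 0.283], [0.504, -0.584, 0.283], [0.505, -0.602, 0.283], [0.499, -0.496, 0.28], [0.502, -0.599, 0.282], [0.496, -0.495, 0.283], [0.499, -0.601, 0.285], [0.556, -1.268, -0.746], [0.551, -1.275, -0.748], [0.545, -1.261, -0.753], [0.545, -1.286, -0.738], [0.54, -1.263, -0.757], [0.487, -0.536, 0.038], [0.534, -1.254, -0.752], [0.522, -1.234, -0.737]]
```

View pics/c1.png

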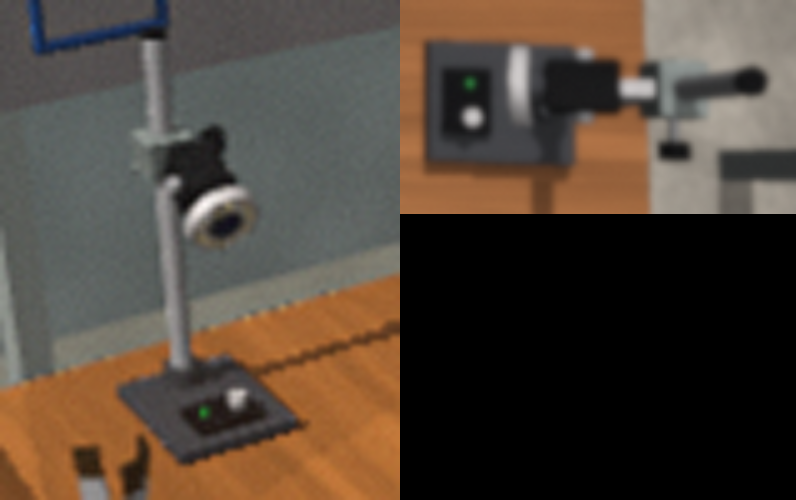

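The crops show the lens and white ring light facing +y and tilted down; they'll be measured close up later. The blade (about 250×62 mm, yaw −91.4°) and the sheet match their given sizes, so I can move.

```bash
cat > go.py <<'E'
import sys,numpy as np
from rig import observe
from scipy.spatial.transform import Rotation as Ro
def rel(pos,R):
    s=observe(); A=s['tool_rot']; d=A.T@(np.array(pos)-s['position'])/.5
    w=Ro.from_matrix(A.T@np.array(R)).as_rotvec()/np.pi
    print('rel',d.round(4).tolist(),w.round(4).tolist(),'steps',np.linalg.norm(d)*10, np.linalg.norm(w)*180/8.59)
def down(yaw): # tool y axis at yaw deg, tool z down
    a=np.radians(yaw); y=np.array([np.cos(a),np.sin(a),0]); z=np.array([0,0,-1.]); return np.c_[np.cross(y,z),y,z]
if __name__=='__main__':
    v=[float(x) for x in sys.argv[1:5]]; rel(v[:3],down(v[3]))
E
python3 go.py .40 -.12 .2 -1.4; python3 go.py .50 .19 .16 -1.4
```

```text
rel [0.7105, -0.6605, 0.0626] [-0.0003, -0.0003, -0.4089] steps 9.72143662015364 8.568150858024863
rel [1.0641, -1.2076, 0.1434] [-0.0003, -0.0003, -0.4089] steps 16.159021473441044 8.568150858024863
```

```bash
python3 -m handwheel '[[[0.71,-0.66,0.06],[0,0,-0.409]],[[0.71,-0.66,0.06],[0,0,-0.409]],[[0.71,-0.66,0.06],[0,0,-0.409]],[[0.71,-0.66,0.06],[0,0,-0.409]],[[0.71,-0.66,0.06],[0,0,-0.409]],[[0.71,-0.66,0.06],[0,0,-0.409]],[[0.71,-0.66,0.06],[0,0,-0.409]],[[0.71,-0.66,0.06],[0,0,-0.409]],[[0.71,-0.66,0.06],[0,0,-0.409]],[[0.71,-0.66,0.06],[0,0,-0.409]]]' 1; python3 go.py .50 .19 .16 -1.4
```

```text
time_s: 1.1
position: [0.4005, -0.118, 0.2011]
tool_rot: [[0.02, 1.0, -0.0], [1.0, -0.02, 0.0], [0.0, -0.0, -1.0]]
ft_force: [0.2, -1.0, -0.6]
grip_width: 0.0855
gripper_force: 0.0
rel [0.6198, 0.1866, 0.0825] [-0.0001, -0.0001, 0.0014] steps 6.5248943862780395 0.028635435675729
```

```bash
python3 -m handwheel '[[[0.62,0.187,0.0],[0,0,0]],[[0.62,0.187,0],[0,0,0]],[[0.62,0.187,0],[0,0,0]],[[0.62,0.187,0],[0,0,0]],[[0.62,0.187,0],[0,0,0]],[[0.62,0.187,0],[0,0,0]],[[0.62,0.187,0],[0,0,0]],[[0.62,0.187,0],[0,0,0]],[[0.62,0.187,0],[0,0,0]]]'
python3 - <<'E'
from h import *
p,d,c=snap('wrist'); np.savez('w1.npz',p=p,d=d,**c)
cv2.imwrite('pics/w1.png',p[...,::-1]); print(c)
E
```

```text
time_s: 2.0
position: [0.5004, 0.1871, 0.2008]
tool_rot: [[0.023, 1.0, -0.001], [1.0, -0.023, -0.0], [-0.0, -0.001, -1.0]]
ft_force: [-0.6, -0.6, 0.5]
grip_width: 0.0855
gripper_force: 0.0
{'K': array([[322.51916323,   0.        , 256.65256832],
       [  0.        , 322.51916323, 190.15010704],
       [  0.        ,   0.        ,   1.        ]]), 'k1': -0.021890709643280354, 'R': array([[ 0.99973614, -0.02293777, -0.00122858],
       [-0.02172335, -0.96148217,  0.27400754],
       [-0.00746638, -0.27390855, -0.96172676]]), 't': array([-0.4955312 ,  0.16348599,  0.40393236])}
```

View pics/w1.png

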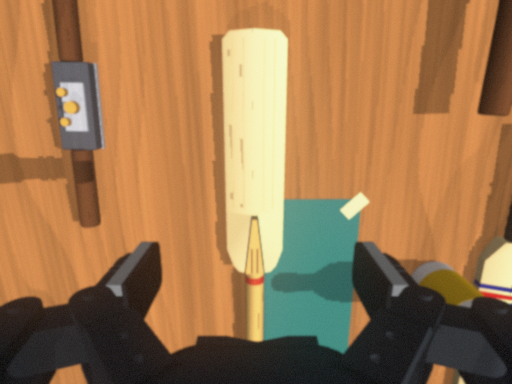

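The wrist view shows the blade at columns 222–288, rows 28–272, the wedge from (255, 217) downwards, and the sheet at lower right. The spokeshave is well clear on the left.

```bash
python3 - <<'E'
from h import *
p,d,c=load('w1')
hsv=cv2.cvtColor(p,cv2.COLOR_RGB2HSV); H,S,V=[hsv[...,i].astype(int) for i in range(3)]
roi=np.zeros(H.shape,bool); roi[15:278,200:300]=1
b=big(roi&(V>170)&(S<130)&(H>15)&(H<45)); 
for r in range(50,215,20):
    x=np.nonzero(b[r])[0]; q=plane([[x[0]-.5,r],[x[-1]+.5,r]],c,.012); print(r,q[:,:2].round(4).tolist(),(q[1]-q[0]).round(4)[0])
y=np.nonzero(b.any(1))[0]; print('toe/shoulder',plane([[255,y[0]],[255,y[-1]]],c,.012),y[0],y[-1])
g=(H>70)&(H<100)&(S>90); g[300:]=0
x=[np.nonzero(g[r])[0].max() for r in (250,270,290)]; print('sheet +x edge',plane([[a+.5,r] for a,r in zip(x,(250,270,290))],c,0)[:,:2])
u=[np.nonzero(g[:,k])[0].min() for k in (295,310,325)]; print('sheet +y edge',plane([[k,a-.5] for a,k in zip(u,(295,310,325))],c,0)[:,:2])
xl=[np.nonzero(g[r])[0].min() for r in (290,298)]; print(xl)
E
python3 go.py .5 .19 .03 -1.4
```

```text
50 [[0.4681, 0.3019], [0.532, 0.3004]] 0.0639
70 [[0.4682, 0.2838], [0.532, 0.2824]] 0.0639
90 [[0.4672, 0.2653], [0.5311, 0.2638]] 0.0639
110 [[0.4672, 0.2461], [0.5311, 0.2447]] 0.0639
130 [[0.4672, 0.2264], [0.5301, 0.2249]] 0.0629
150 [[0.4662, 0.206], [0.5301, 0.2045]] 0.0639
170 [[0.4662, 0.1849], [0.5291, 0.1835]] 0.0629
190 [[0.4651, 0.1631], [0.5291, 0.1617]] 0.064
210 [[0.4639, 0.1405], [0.528, 0.1391]] 0.0641
toe/shoulder [[0.50149683 0.32121355 0.012     ]
 [0.49518096 0.06157562 0.012     ]] 27 274
sheet +x edge [[0.61098391 0.08335776]
 [0.6114179  0.05708342]
 [0.61189071 0.02973013]]
sheet +y edge [[0.54183102 0.14577539]
 [0.55858735 0.14539401]
 [0.57535881 0.14501112]]
[np.int64(265), np.int64(265)]
rel [0.0071, -0.0008, 0.3421] [-0.0003, 0.0001, 0.0] steps 3.4214344969666173 0.006484710226714354
```

```bash
python3 -m handwheel '[[[0.006,-0.004,0.1],[0,0,0]],[[0.006,-0.004,0.2],[0,0,0]],[[0.006,-0.004,0.29],[0,0,0]],[[0.006,-0.004,0.34],[0,0,0]],[[0.006,-0.004,0.36],[0,0,0]],[[0.006,-0.004,0.38],[0,0,0]],[[0.006,-0.004,0.395],[0,0,0]],[[0.006,-0.004,0.4015],[0,0,0]],[[0.006,-0.004,0.4015],[0,0,0]]]'
python3 -m handwheel '[[[0,0,0],[0,0,0]],[[0,0,0],[0,0,0]],[[0,0,0],[0,0,0]],[[0,0,0],[0,0,0]],[[0,0,0],[0,0,0]],[[0,0,0],[0,0,0]]]' 0.6 25
python3 - <<'E'
from h import *
p,d,c=snap('wrist'); np.savez('w2.npz',p=p,d=d,**c)
cv2.imwrite('pics/w2.png',p[...,::-1]); print(observe()['ft_force'],observe()['position'])
E
```

```text
time_s: 2.95
position: [0.4991, 0.1901, 0.0009]
tool_rot: [[0.024, 1.0, 0.001], [1.0, -0.024, 0.0], [0.0, 0.001, -1.0]]
ft_force: [0.1, 0.2, 0.1]
grip_width: 0.0854
gripper_force: 0.0
time_s: 3.55
position: [0.4991, 0.1902, 0.0013]
tool_rot: [[0.024, 1.0, 0.001], [1.0, -0.024, 0.0], [0.0, 0.001, -1.0]]
ft_force: [-1.5, -1.1, 6.6]
grip_width: 0.0609
gripper_force: 26.8
[-1.43723378 -0.1446033   5.73202917] [0.49914356 0.19016784 0.001344  ]
```

View pics/w2.png

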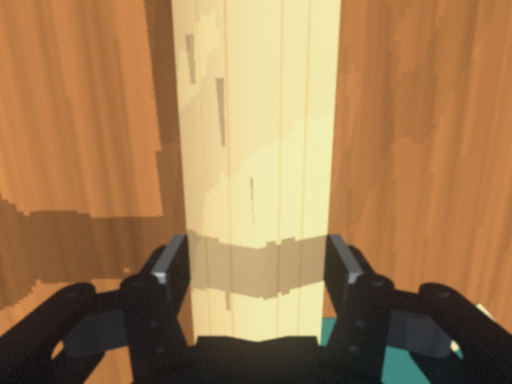

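The blade is gripped at 61 mm, with only a light upward force on the tool. Now I'll slide it.

```bash
python3 -m handwheel '[[[-0.01,0.003,0],[0,0,0]],[[-0.03,0.008,0],[0,0,0]],[[-0.06,0.016,0],[0,0,0]],[[-0.09,0.024,0],[0,0,-0.002]],[[-0.12,0.032,0],[0,0,-0.003]],[[-0.15,0.04,0],[0,0,-0.004]],[[-0.18,0.047,0],[0,0,-0.005]],[[-0.2,0.052,0],[0,0,-0.006]],[[-0.21,0.055,0],[0,0,-0.006]],[[-0.21,0.055,0],[0,0,-0.006]]]'
python3 -m handwheel '[[[-0.01,0.003,0],[0,0,0]],[[-0.03,0.008,0],[0,0,0]],[[-0.06,0.016,0],[0,0,0]],[[-0.09,0.024,0],[0,0,-0.002]],[[-0.12,0.032,0],[0,0,-0.003]],[[-0.15,0.04,0],[0,0,-0.004]],[[-0.18,0.047,0],[0,0,-0.005]],[[-0.197,0.051,0],[0,0,-0.006]],[[-0.206,0.054,0],[0,0,-0.006]],[[-0.206,0.054,0],[0,0,-0.006]]]'
python3 - <<'E'
from h import *
p,d,c=snap('top'); np.savez('top2.npz',p=p,d=d,**c)
cv2.imwrite('pics/t2.png',cv2.resize(p[120:270,130:330],None,fx=4,fy=4,interpolation=2)[...,::-1])
E
```

```text
time_s: 4.6
position: [0.5245, 0.0838, 0.0013]
tool_rot: [[0.006, 1.0, 0.002], [1.0, -0.006, -0.0], [-0.0, 0.002, -1.0]]
ft_force: [-1.9, -2.7, 5.4]
grip_width: 0.0611
gripper_force: 26.7
time_s: 5.6
position: [0.5508, -0.0193, 0.0013]
tool_rot: [[-0.013, 1.0, 0.001], [1.0, 0.013, -0.001], [-0.001, 0.001, -1.0]]
ft_force: [-0.4, -2.7, 5.3]
grip_width: 0.0612
gripper_force: 26.7
```

View pics/t2.png

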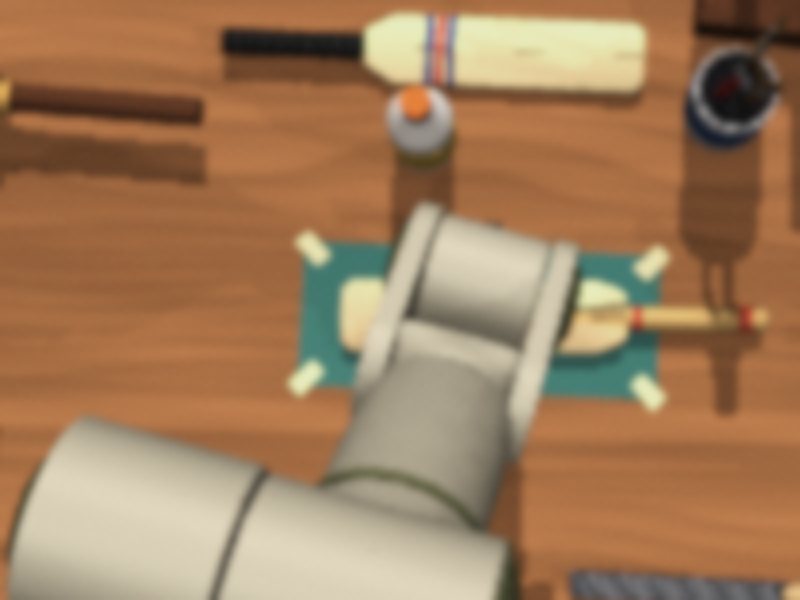

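The view shows the whole blade on the sheet, toe at (345, 310) and shoulder at (628, 318), with green all round and the handle still seated. Next: release, rise and go over the handle.

```bash
python3 -m handwheel '[[[0,0,0],[0,0,0]],[[0,0,0],[0,0,0]],[[0,0,0],[0,0,0]],[[0,0,0],[0,0,0]],[[0,0,-0.05],[0,0,0]],[[0,0,-0.15],[0,0,0]],[[0,0,-0.25],[0,0,0]],[[-0.05,0,-0.34],[0,0,0]],[[-0.12,0,-0.4],[0,0,0]],[[-0.22,0,-0.4],[0,0,0]]]' 1
python3 -m handwheel '[[[-0.1,0,0],[0,0,0]],[[-0.2,0,0],[0,0,0]],[[-0.2,0,0],[0,0,0]],[[-0.2,0,0],[0,0,0]]]'
python3 - <<'E'
from h import *
p,d,c=snap('wrist'); np.savez('w3.npz',p=p,d=d,**c)
cv2.imwrite('pics/w3.png',p[...,::-1])
E
```

```text
time_s: 6.65
position: [0.5532, -0.129, 0.2056]
tool_rot: [[-0.017, 1.0, 0.008], [1.0, 0.017, -0.003], [-0.004, 0.008, -1.0]]
ft_force: [1.4, -0.4, -0.7]
grip_width: 0.0854
gripper_force: 0.0
time_s: 7.05
position: [0.5528, -0.2294, 0.2001]
tool_rot: [[-0.012, 1.0, -0.001], [1.0, 0.012, 0.001], [0.001, -0.001, -1.0]]
ft_force: [-0.0, 0.2, 0.7]
grip_width: 0.0854
gripper_force: 0.0
```

View pics/w3.png

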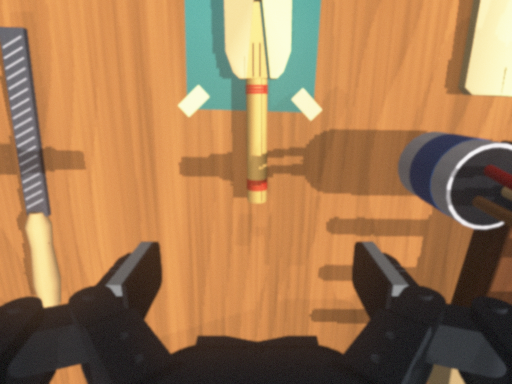

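The handle runs from (257, 80) to its butt at (258, 203), seated, with the tin clear on the right.

```bash
python3 - <<'E'
from h import *
p,d,c=load('w3')
hsv=cv2.cvtColor(p,cv2.COLOR_RGB2HSV); H,S,V=[hsv[...,i].astype(int) for i in range(3)]
roi=np.zeros(H.shape,bool); roi[82:215,235:280]=1
b=big(cv2.morphologyEx((roi&(V>185)&(H>17)&(S<150)|roi&(H<6)&(S>150)).astype(np.uint8),3,np.ones((7,3),np.uint8)))
for r in range(115,205,12):
    x=np.nonzero(b[r])[0]; q=plane([[x[0]-.5,r],[x[-1]+.5,r]],c,.0105); print(r,x[0],x[-1],q.mean(0).round(4)[:2],(q[1]-q[0])[0].round(4))
y=np.nonzero(b.any(1))[0];print(y[-1],plane([[258,y[-1]+.5]],c,.0105))
P=depthpts([[258,r] for r in range(120,200,12)],d,c); print(P[:,2].round(3))
g=roi*0; print(plane([[257,84],[257,95]],c,.021))
E
python3 go.py .552 -.205 .03 0.7
```

```text
115 250 266 [ 0.5531 -0.1759] 0.0171
127 250 266 [ 0.5533 -0.1877] 0.0172
139 250 266 [ 0.5534 -0.1999] 0.0174
151 250 266 [ 0.5536 -0.2122] 0.0176
163 253 258 [ 0.5511 -0.2249] 0.0063
175 254 257 [ 0.5513 -0.2377] 0.0042
187 250 265 [ 0.5535 -0.2508] 0.0171
199 250 265 [ 0.5537 -0.2642] 0.0172
203 [[ 0.55432272 -0.26932425  0.0105    ]]
[0.021 0.021 0.02  0.02  0.023 0.021 0.02 ]
[[ 0.55174301 -0.14660043  0.021     ]
 [ 0.55186547 -0.15665587  0.021     ]]
rel [0.0463, -0.0011, 0.3406] [-0.0002, -0.0002, 0.0004] steps 3.437329079481335 0.009994298451873062
```

```bash
python3 -m handwheel '[[[0.049,0.002,0.08],[0,0,0.0015]],[[0.049,0.002,0.17],[0,0,0.0015]],[[0.049,0.002,0.26],[0,0,0.0015]],[[0.049,0.002,0.32],[0,0,0.0015]],[[0.049,0.002,0.355],[0,0,0.0015]],[[0.049,0.002,0.375],[0,0,0.0015]],[[0.049,0.002,0.388],[0,0,0.0015]],[[0.049,0.002,0.395],[0,0,0.0015]],[[0.049,0.002,0.396],[0,0,0.0015]],[[0.049,0.002,0.396],[0,0,0.0015]]]' 0.5
python3 -m handwheel '[[[0,0,0],[0,0,0]],[[0,0,0],[0,0,0]],[[0,0,0],[0,0,0]],[[0,0,0],[0,0,0]],[[0,0,0],[0,0,0]],[[0,0,0],[0,0,0]]]' 0 50
```

```text
time_s: 8.1
position: [0.5541, -0.2042, 0.0033]
tool_rot: [[-0.009, 1.0, 0.001], [1.0, 0.009, -0.001], [-0.001, 0.001, -1.0]]
ft_force: [0.7, -0.3, 1.0]
grip_width: 0.0429
gripper_force: 0.0
time_s: 8.7
position: [0.5541, -0.2044, 0.0034]
tool_rot: [[-0.009, 1.0, 0.001], [1.0, 0.009, -0.001], [-0.001, 0.001, -1.0]]
ft_force: [-0.2, 0.8, 6.1]
grip_width: 0.019
gripper_force: 48.9
```

Gripped. Now I'll ease it 25 mm towards the butt, then lift.

```bash
python3 -m handwheel '[[[-0.008,0,0],[0,0,0]],[[-0.02,0,0],[0,0,0]],[[-0.035,0,0],[0,0,0]],[[-0.05,0,0],[0,0,0]],[[-0.055,0,0],[0,0,0]],[[-0.055,0,-0.01],[0,0,0]],[[-0.055,0,-0.04],[0,0,0]],[[-0.055,0,-0.09],[0,0,0]],[[-0.055,0,-0.17],[0,0,0]],[[-0.055,0,-0.25],[0,0,0]]]'
python3 -m handwheel '[[[0,0,-0.1],[0,0,0]],[[0,0,-0.15],[0,0,0]],[[0,0,-0.15],[0,0,0]],[[0,0,-0.15],[0,0,0]]]'
python3 - <<'E'
from h import *
p,d,c=snap('wrist'); np.savez('w4.npz',p=p,d=d,**c)
cv2.imwrite('pics/w4.png',p[...,::-1])
p,d,c=snap('top'); np.savez('top3.npz',p=p,d=d,**c)
hsv=cv2.cvtColor(p,cv2.COLOR_RGB2HSV); H,S,V=[hsv[...,i].astype(int) for i in range(3)]
roi=np.zeros(H.shape,bool); roi[180:222,205:300]=1
b=big(roi&(V>190)&(S<120)&(H>15)&(H<40)); B=px(b); print('blade',b.sum(),rect(plane(B,c,.012)))
E
```

```text
time_s: 9.7
position: [0.5536, -0.2313, 0.1287]
tool_rot: [[-0.009, 1.0, -0.001], [1.0, 0.009, 0.001], [0.001, -0.001, -1.0]]
ft_force: [1.0, -0.4, -1.3]
grip_width: 0.0192
gripper_force: 48.9
time_s: 10.1
position: [0.5538, -0.2314, 0.2023]
tool_rot: [[-0.009, 1.0, -0.0], [1.0, 0.009, 0.0], [0.0, -0.0, -1.0]]
ft_force: [0.3, 0.5, -0.5]
grip_width: 0.0187
gripper_force: 48.9
blade 960 [553.7 -22.  258.9  56.9 -88.6]
```

View pics/w4.png

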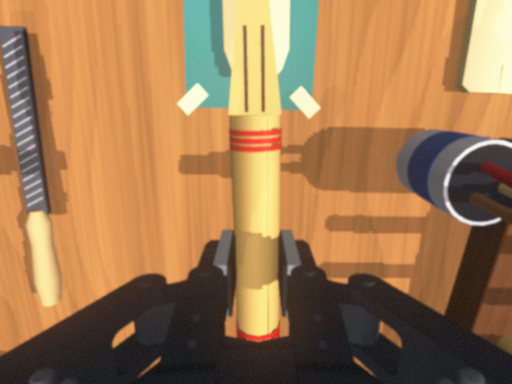

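The handle is out and gripped, wedge at rows 0–113, and the blade hasn't moved on the sheet. Now I'll turn it and tilt towards the inspection camera, so the wrist camera sees the lens from about 0.4 m.

Run:
```python
from h import *; from go import rel
p,d,c=load('w4'); print('wedge base',plane([[255,113]],c,.2199), 'edges base z.2094',plane([[229.5,110],[282.5,110]],c,.2094),'round',plane([[232,165],[281,165]],c,.2094))
a=np.radians(45); R=np.c_[[1,0,0],[0,-np.cos(a),np.sin(a)],[0,-np.sin(a),-np.cos(a)]]
print(np.linalg.det(R)); rel([.42,-.2,.30],R)
```

```text
wedge base [[ 0.5523167  -0.16734148  0.2199    ]] edges base z.2094 [[ 0.54186033 -0.16667912  0.2094    ]
 [ 0.56346163 -0.16648265  0.2094    ]] round [[ 0.54262251 -0.18948726  0.2094    ]
 [ 0.56351665 -0.18929514  0.2094    ]]
1.0
rel [0.0652, -0.2669, -0.1972] [-0.1958, -0.1964, 0.4746] steps 3.3820628958680103 11.518759999544855
```

```bash
python3 -m handwheel '[[[0.065,-0.267,-0.197],[-0.196,-0.196,0.475]],[[0.065,-0.267,-0.197],[-0.196,-0.196,0.475]],[[0.065,-0.267,-0.197],[-0.196,-0.196,0.475]],[[0.065,-0.267,-0.197],[-0.196,-0.196,0.475]],[[0.065,-0.267,-0.197],[-0.196,-0.196,0.475]],[[0.065,-0.267,-0.197],[-0.196,-0.196,0.475]],[[0.065,-0.267,-0.197],[-0.196,-0.196,0.475]],[[0.065,-0.267,-0.197],[-0.196,-0.196,0.475]],[[0.065,-0.267,-0.197],[-0.196,-0.196,0.475]],[[0.065,-0.267,-0.197],[-0.196,-0.196,0.475]]]'
python3 - <<'E'
from h import *; from go import rel
a=np.radians(45); R=np.c_[[1,0,0],[0,-np.cos(a),np.sin(a)],[0,-np.sin(a),-np.cos(a)]]
print(observe()['q'].round(1)); rel([.42,-.2,.30],R)
E
```

```text
time_s: 11.2
position: [0.4198, -0.2, 0.2999]
tool_rot: [[0.976, 0.203, 0.076], [0.204, -0.743, -0.638], [-0.073, 0.638, -0.767]]
ft_force: [-1.5, -0.1, -1.6]
grip_width: 0.019
gripper_force: 49.0
[-22.1   6.3  94.5 -39.   63.4  67.6]
rel [0.0003, 0.0002, -0.0002] [-0.0266, -0.0271, 0.0642] steps 0.004194573266514318 1.5627842211708105
```

```bash
python3 -m handwheel '[[[0,0,0],[-0.0266,-0.0271,0.0642]],[[0,0,0],[-0.0266,-0.0271,0.0642]],[[0,0,0],[-0.0266,-0.0271,0.0642]],[[0,0,0],[-0.0266,-0.0271,0.0642]]]'
python3 - <<'E'
from h import *
p,d,c=snap('wrist'); np.savez('w5.npz',p=p,d=d,**c)
cv2.imwrite('pics/w5.png',p[...,::-1]); print(-c['R'].T@c['t'],observe()['position'],observe()['tool_rot'])
E
```

```text
time_s: 11.6
position: [0.4202, -0.2002, 0.3001]
tool_rot: [[1.0, 0.007, 0.002], [0.007, -0.709, -0.705], [-0.003, 0.705, -0.709]]
ft_force: [-0.4, -0.6, -0.9]
grip_width: 0.0188
gripper_force: 49.0
[ 0.48865757 -0.09884218  0.40068792] [ 0.42011978 -0.20034211  0.30055686] [[ 0.99997742  0.00616591  0.00267096]
 [ 0.0062549  -0.70889279 -0.70528852]
 [-0.00245532  0.7052893  -0.70891535]]
```

View pics/w5.png

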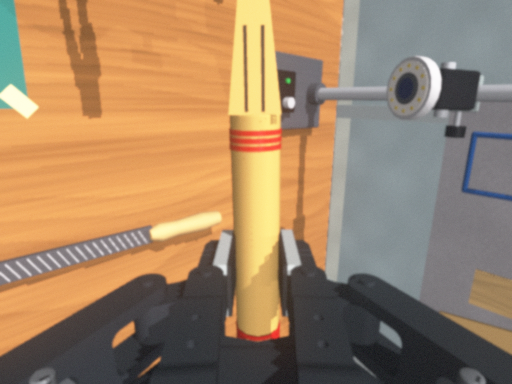

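The ring light faces us at about (407, 88), roughly 40×62 px, with the dark glass at (406, 89). The held handle fills columns 230–282.

Run:
```python
from h import *
p,d,c=load('w5')
yy,xx=np.mgrid[50:126,375:450]; uv=np.c_[xx.ravel(),yy.ravel()]
rgb=p[uv[:,1],uv[:,0]].astype(int); D=d[uv[:,1],uv[:,0]]
P=depthpts(uv,d,c)
k=(D>.2)&(D<.6)&(P[:,2]<.4); print(k.sum())
uv,P,rgb=uv[k],P[k],rgb[k]
rng=np.random.default_rng(0); best=None
for i in range(3000):
    a=P[rng.choice(len(P),3,False)]; n=np.cross(a[1]-a[0],a[2]-a[0]); L=np.linalg.norm(n)
    if L<2e-4: continue
    n/=L; m=abs((P-a[0])@n)<.002
    if best is None or m.sum()>best.sum(): best=m
for _ in range(5):
    o=P[best].mean(0); n=np.linalg.svd(P[best]-o)[2][2]; n*=np.sign(n[1]); best=abs((P-o)@n)<.003
print('n',best.sum(),n.round(4),'pitch',np.degrees(np.arcsin(-n[2])),'yaw',np.degrees(np.arctan2(n[1],n[0])),'rms',((P[best]-o)@n).std())
I=np.zeros(p.shape[:2],np.uint8); I[uv[best][:,1],uv[best][:,0]]=255; I=(big(I>0)*255).astype(np.uint8)
I=cv2.morphologyEx(I,cv2.MORPH_OPEN,np.ones((3,3))); ct=max(cv2.findContours(I,0,1)[0],key=cv2.contourArea)
e=cv2.fitEllipse(ct); print('ellipse',e)
r,cam=rays([e[0]],c); X=cam+r[0]*((o-cam)@n/(r[0]@n)); print('centre',X, 'dist',np.linalg.norm(X-cam))
# outline size on the plane
r,_=rays(ct.reshape(-1,2),c); Q=cam+r*((((o-cam)@n)/(r@n))[:,None]); 
rad=np.linalg.norm(Q-X,axis=1); print('radius',np.percentile(rad,[5,50,95]))
m=(rgb.sum(1)<150)&(np.linalg.norm(uv-e[0],axis=1)<16); print('glass px',m.sum(),uv[m].mean(0),'off plane',((P[m]-o)@n).mean())
np.savez('lens.npz',X=X,n=n)
```

```text
3562
n 2319 [ 0.0242  0.9044 -0.426 ] pitch 25.2153818030493 yaw 88.46605300721646 rms 0.001055659375273401
ellipse ((409.16912841796875, 87.24164581298828), (44.26512145996094, 64.08467864990234), 18.53736686706543)
centre [ 0.50464543 -0.49770406  0.2500129 ] dist 0.42667244354857936
radius [0.03156013 0.03434768 0.03821154]
glass px 111 [405.44144144  88.26126126] off plane 0.0011973641083488841
```

```bash
python3 -m handwheel '[[[0,-0.11,0.255],[-0.111,0,0]],[[0,-0.11,0.255],[-0.111,0,0]],[[0,-0.11,0.255],[-0.111,0,0]],[[0,-0.11,0.255],[-0.111,0,0]],[[0,-0.11,0.255],[-0.111,0,0]],[[0,-0.11,0.255],[-0.111,0,0]],[[0,-0.11,0.255],[-0.111,0,0]]]'
cat > lens.py <<'E'
from h import *
def meas(f):
    p,d,c=load(f); z=np.load('lens.npz'); X0,n0=z['X'],z['n']
    pc=(c['R']@X0+c['t']); uc=cv2.projectPoints(pc.reshape(1,3),np.zeros(3),np.zeros(3),c['K'],np.array([c['k1'],0,0,0.]))[0].ravel(); print(f,'pred px',uc)
    u0,v0=uc.round().astype(int); h=50
    yy,xx=np.mgrid[max(v0-h,0):min(v0+h,384),max(u0-h,0):min(u0+h,512)]; uv=np.c_[xx.ravel(),yy.ravel()]
    P=depthpts(uv,d,c); k=(np.linalg.norm(P-X0,axis=1)<.034)&(abs((P-X0)@n0)<.012); uv,P=uv[k],P[k]
    g=p[uv[:,1],uv[:,0]].astype(int).sum(1)
    n,o=n0,X0
    b=abs((P-o)@n)<.008
    for _ in range(8):
        o=P[b].mean(0); n=np.linalg.svd(P[b]-o)[2][2]; n*=np.sign(n[1]); b=abs((P-o)@n)<.003
    cam=-c['R'].T@c['t']
    print(' n',n.round(3),'pitch',np.degrees(np.arcsin(-n[2])).round(1),'yaw',np.degrees(np.arctan2(n[1],n[0])).round(1),b.sum(),'of',len(b))
    gray=cv2.cvtColor(p,cv2.COLOR_RGB2GRAY)
    for th in (40,60,80,100):
        m=np.zeros(gray.shape,np.uint8); m[uv[:,1],uv[:,0]]=gray[uv[:,1],uv[:,0]]<th
        if m.sum()<20: continue
        m=big(m).astype(np.uint8); ct=max(cv2.findContours(m,0,1)[0],key=cv2.contourArea); e=cv2.fitEllipse(ct)
        r,_=rays([e[0]],c); X=cam+r[0]*((o-cam)@n/(r[0]@n)); print(' dark<',th,m.sum(),np.round(e[0],1),np.round(e[1],1),'centre',X.round(4))
import sys
for f in sys.argv[1:]: meas(f)
E
python3 - <<'E'
from h import *
p,d,c=snap('wrist'); np.savez('w6.npz',p=p,d=d,**c); cv2.imwrite('pics/w6.png',p[...,::-1])
print(observe()['q'].round(1))
E
python3 lens.py w5 w6
```

```text
time_s: 12.35
position: [0.4273, -0.2441, 0.1822]
tool_rot: [[1.0, 0.001, -0.009], [-0.008, -0.437, -0.899], [-0.005, 0.899, -0.437]]
ft_force: [-0.3, -0.5, -0.1]
grip_width: 0.0183
gripper_force: 49.2
[-17.5  25.8 108.4 -81.4  60.5 127.8]
w5 pred px [409.16912842  87.24164581]
 n [ 0.027  0.91  -0.414] pitch 24.4 yaw 88.3 2116 of 2438
 dark< 60 367 [405.7  88.4] [16.8 26.6] centre [ 0.5035 -0.4996  0.2454]
 dark< 80 505 [406.1  87.9] [19.7 30.5] centre [ 0.504  -0.4994  0.2459]
 dark< 100 563 [406.1  87.9] [21.3 31.5] centre [ 0.504  -0.4994  0.2459]
w6 pred px [425.77924929  89.17730576]
 n [ 0.019  0.902 -0.431] pitch 25.6 yaw 88.8 3508 of 3754
 dark< 60 452 [420.1  89.9] [21.6 24.9] centre [ 0.504  -0.4997  0.2449]
 dark< 80 862 [420.9  89.7] [29.6 35.2] centre [ 0.5041 -0.4994  0.2456]
 dark< 100 924 [420.9  89.8] [30.9 36.2] centre [ 0.5041 -0.4994  0.2456]
```

```bash
cat > pres.py <<'E'
from h import *; from go import rel
X=np.array([.504,-.4995,.2457]); pit,yaw=np.radians([25.2,88.6])
lx=np.array([np.cos(pit)*np.cos(yaw),np.cos(pit)*np.sin(yaw),-np.sin(pit)]); W=X+.13*lx
f=np.radians(88.6-90-3.5); t=np.array([np.cos(f),np.sin(f),0])
y=-lx+(lx@t)*t; y/=np.linalg.norm(y); z=np.cross(t,y); R=np.c_[t,y,z]
T=W-.0955*t+.0071*z
if __name__=='__main__': print('W',W,'TCP',T,z); rel(T,R); print(observe()['q'].round(1))
E
python3 pres.py
```

```text
W [ 0.5068739  -0.3819076   0.19034869] TCP [ 0.41146431 -0.37676687  0.1839266 ] [-0.03642437 -0.42487189 -0.90452039]
rel [-0.0294, 0.1192, 0.2375] [0.2157, -0.0167, 0.0188] steps 2.673652501076087 4.549604750810251
[-17.5  25.8 108.4 -81.4  60.5 127.8]
```

```bash
python3 -m handwheel '[[[0,0,0],[0.05,0,0]],[[0,0,0],[0.1,-0.01,0.01]],[[-0.01,0.03,0.05],[0.14,-0.015,0.015]],[[-0.02,0.06,0.11],[0.18,-0.017,0.019]],[[-0.029,0.09,0.17],[0.216,-0.017,0.019]],[[-0.029,0.11,0.22],[0.216,-0.017,0.019]],[[-0.029,0.119,0.237],[0.216,-0.017,0.019]],[[-0.029,0.119,0.237],[0.216,-0.017,0.019]],[[-0.029,0.119,0.237],[0.216,-0.017,0.019]],[[-0.029,0.119,0.237],[0.216,-0.017,0.019]]]'; python3 pres.py
```

```text
time_s: 13.4
position: [0.4116, -0.3748, 0.1822]
tool_rot: [[0.996, -0.076, -0.039], [-0.085, -0.902, -0.423], [-0.003, 0.425, -0.905]]
ft_force: [-0.7, 0.5, 0.1]
grip_width: 0.0192
gripper_force: 49.1
W [ 0.5068739  -0.3819076   0.19034869] TCP [ 0.41146431 -0.37676687  0.1839266 ] [-0.03642437 -0.42487189 -0.90452039]
rel [0.0001, 0.0051, -0.0015] [-0.0007, 0.0009, 0.0006] steps 0.05316367081739942 0.026348666350964355
[-45.9  20.7  89.3 -23.1  55.3  59.8]
```

```bash
python3 -m handwheel '[[[0,0.005,-0.0015],[0,0.001,0.0005]],[[0,0.005,-0.0015],[0,0.001,0.0005]],[[0,0.005,-0.0015],[0,0.001,0.0005]]]'; python3 pres.py
python3 - <<'E'
from h import *
from pres import *
for n in ['wrist','scene','top']:
    p,d,c=snap(n); np.savez(n+'F.npz',p=p,d=d,**c)
    for nm,q in dict(W=W,base=W-.0325*t,nose=W+.0325*t,butt=W-.1575*t,lens=X).items():
        u=cv2.projectPoints((c['R']@q+c['t']).reshape(1,3),np.zeros(3),np.zeros(3),c['K'],np.array([c['k1'],0,0,0.]))[0].ravel()
        print(n,nm,u.round(1))
        if n=='wrist' and nm!='lens': cv2.circle(p,tuple(u.round().astype(int)),2,(0,0,255),-1)
    if n=='wrist': A=cv2.resize(p,None,fx=.8,fy=.8)
    if n=='scene': B=cv2.resize(p[85:185,170:290],None,fx=3.2,fy=3.07)
    if n=='top': C=p[175:265,230:480]
h=307
img=np.hstack([A[:h],cv2.resize(B,(384,h))]); C=cv2.resize(C,(img.shape[1],int(90*img.shape[1]/250)))
print(img.shape,C.shape); cv2.imwrite('pics/fin.png',np.vstack([img,C[:290]])[...,::-1])
E
```

```text
time_s: 13.7
position: [0.4113, -0.3779, 0.1838]
tool_rot: [[0.996, -0.078, -0.036], [-0.086, -0.902, -0.423], [0.0, 0.425, -0.905]]
ft_force: [-0.5, -0.1, -0.9]
grip_width: 0.0189
gripper_force: 49.1
W [ 0.5068739  -0.3819076   0.19034869] TCP [ 0.41146431 -0.37676687  0.1839266 ] [-0.03642437 -0.42487189 -0.90452039]
rel [0.0002, -0.0019, -0.0012] [-0.0007, 0.0, -0.0003] steps 0.022448950835089052 0.015490597601412866
[-46.2  20.7  89.1 -22.8  55.3  59.4]
wrist W [254.4  26.3]
wrist base [254.6 113.5]
wrist nose [254.2 -72.4]
wrist butt [255.3 362.9]
wrist lens [591.3   9.8]
scene W [227.2 145.5]
scene base [233.8 143.9]
scene nose [220.5 147.2]
scene butt [258.3 138. ]
scene lens [214.9 124.6]
top W [368.3 210.4]
top base [367.5 221. ]
top nose [369.1 200. ]
top butt [364.3 262. ]
top lens [413.4 211.2]
(307, 794, 3) (285, 794, 3)
```

View pics/fin.png

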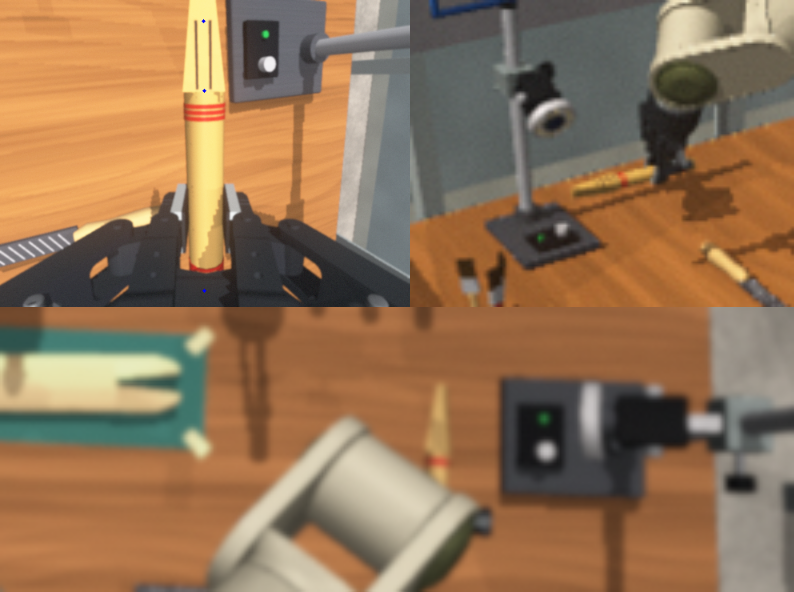

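The last picture shows:
- **Handle:** the wedge is held level in front of the lens, and the predicted wedge points fall on it.
- **Blade:** it lies on the sheet with its slot empty.

I'm handing the job in.

```bash
python3 -c "
from rig import *
print(close_job())"
```

```text
the job is handed in; nothing more can be done
None
```

The job is handed in at about 14 s: the blade lies wholly on the glue sheet, and the handle is held level by its round part with the wedge about 13 cm in front of the lens; its glue face and crosswise line are each about 3° off, because the 6.6° taper means both cannot be exact.

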